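# Reset the capper's interlock with the two-key station

## Task

Reset the jar capper's interlock at the station with the two round keys: push its clear sliding cover fully open with a fingertip, then press both round keys all the way down together, one fingertip on each, and hold them down for about three seconds before letting both come up. Leave the cover open. Do not press the square keys of the other station, and do not lift or shift the cup, the jar lid or the tape roll.

Things in the scene. Friction and masses are not known exactly. Their poses are not given: they have to be found in the camera images.
- reset_station: low grey box fixed to the table, with two round black keys under a clear sliding cover. 120 (x) x 110 (y) x 50 mm high, on a 136 x 134 x 6 mm foot plate. Origin on the table under the midpoint of the keys; box from x = -36 to +84 mm. x points from its front (robot side) to its back, y left, z up; keys at x = 0, y = +-28 mm. Side rails (y = +-51, 6 wide) reach 64 mm above the table
- cover (a joint): clear sliding cover over the round keys: 0 = shut, 0.050 m = fully open; pushed along the station's +x. Friction about 1.2 N, stays where left. Starts between 0 and 0.010, covering the keys. Plate 46 (x) x 108 x 3 mm, its top 67 mm above the table; fully open, its front edge and rib stand 27 mm behind the key centres. Counts as open beyond 0.045
- cover_rib (a point): middle of the front face of the aluminium push rib along the cover's front edge. Rib 96 mm wide (y), its upright face reaches from 67 to 87 mm above the table (this point is at 77 mm); clear plastic slopes down behind it to the plate. Moves with the cover; axes as the station's
- round_key_left_top (a point): centre of the flat top of the left round key (30 mm across), 62 mm above the table when up, 54 mm when fully down; axes as the station's
- round_key_right_top (a point): centre of the flat top of the right round key (30 mm across), 62 mm above the table when up, 54 mm when fully down; axes as the station's
- round_key_left (a joint): round key on the left as seen from the station's front: 0 = up, 0.008 m = fully down; slides straight down, spring-loaded, about 1 N to start and 5 N at the bottom; counts as down beyond 0.006 and as up below 0.002
- round_key_right (a joint): round key on the right as seen from the station's front: 0 = up, 0.008 m = fully down; slides straight down, spring-loaded, about 1 N to start and 5 N at the bottom; counts as down beyond 0.006 and as up below 0.002
- start_station: the start station, to be left alone: the same grey box and frame as the reset station, but with two square black keys (at y = +28 and -28 mm, x = 0) and no cover
- square_key_left (a joint): square key on the left as seen from the station's front: 0 = up, 0.008 m = fully down; slides straight down, spring-loaded, about 1 N to start and 5 N at the bottom
- square_key_right (a joint): square key on the right as seen from the station's front: 0 = up, 0.008 m = fully down; slides straight down, spring-loaded, about 1 N to start and 5 N at the bottom
- cup: loose small steel cup, 56 mm across, 50 mm high, standing between the stations; origin at the centre of its underside; bystander
- jar_lid: loose yellow jar lid, hollow side up, 102 mm across, 12 mm high, lying between the stations, nearer the robot than the cup; origin at the centre of its underside; bystander
- tape: loose roll of tape lying flat, 68 mm across, 26 mm high, beyond the cup; origin at the centre of its underside; bystander
There are look-alikes about, which are no part of the job. Leave any red look-alike of the reset_station alone.

How it is judged:
By the outcome, as a careful person would: the job done as asked, in the order asked, and still so for the second after the job is handed in, with the robot touching nothing.
It also fails if it takes over 61 s, if anything falls off the work surface, if the arm or the gripper's body presses on something with over 40 N, if the wrist force passes 120 N, or if a joint passes its speed limit or range.

## Robot

A 6-joint arm with a two-finger parallel gripper is mounted at the origin on the work surface; the furniture and walls round the work are solid. World frame = base frame: x ahead of the robot, y to its left, z up, the work surface at z = 0. Lengths are in m, angles in rad, forces in N, time in s.
With the tool pointing down it reaches from about 0.3 to 0.85 m from the base axis. Payload 5.4 kg.
Tool frame: the origin (TCP) lies on the centre line of the jaws, within the pads' length; the fingertips stand 14 mm ahead of it and the grasp point (between the pads) lies 5 mm behind it (arm.tcp_to_tips is the distance from the TCP to the fingertips, in m); x points along the fingers, z is the direction in which the jaws open and shut, and the axes are right-handed (so a half turn about x gives the same grasp; the last joint's range is limited). The gripper opens to 85 mm and grips with 20 to 120 N. Pads are 22 mm wide; open, the fingers measure 114 mm over their backs; the gripper's body (76 mm by 85 mm) begins 54 mm behind the grasp point. The pads swing forward as they close: fully open they stand 13 mm farther back than shut.
Start: joints at [-1.556, 0.158, 1.597, -0, 1.386, -0.21], TCP at [0.128, -0.561, 0.245] pointing down, gripper open.
Joint ranges: [-2.91, 2.91], [-0.94, 2.29], [0.18, 2.7], [-1.29, 4.43], [0.17, 2.64], [-3, 3]. Speed limits (rad/s): [2.57, 2.57, 3.14, 3.14, 3.14, 3.14].

## Interface

Orientations are given as a rotation vector (axis times angle).
In Python, from rig import sensors, imaging, job, arm gives the robot as it stands. The module is installed in compiled form; this text tells all that it offers.
- The arm moves only by the tool carry_out, never from a script. Its argument "targets" is one flat list of numbers, 7 for each row, row after row: the shift along the tool's x, y, z in m, then the turn, a rotation vector about the tool's x, y, z in rad, then the opening in per cent of the stroke, from 0 (shut) to 100 (fully open). In form: [dx, dy, dz, rx, ry, rz, fingers, dx, dy, dz, rx, ry, rz, fingers, ...]. A call has 1 to 20 rows; each row is the pose to reach, as a shift and turn from the pose commanded when the call began, along the tool's axes at that moment; what a row does not reach only later rows make up. A row lasts 1/8 s, in which the tool goes at most 62.5 mm and 10.7 degrees, less where a joint would pass 70% of its speed; a pose out of reach is approached as far as the arm can. A call with a gripper value outside its range is refused whole. The fingers move at their own pace and stop on an object; "force" is the grip in N (left out, the last holds). Time passes only in rows, so rows that repeat a pose let the fingers close. It gives the time, the measured TCP pose, the force and the opening at its end, in the units of the state.
- sensors.state(): the state, without advancing time (a new reading comes with each control period).
- imaging.read_camera(name): name is "scene" or "side" or "wrist"; returns a dict with "image" (400x640x3 uint8, red, green, blue), "z_map" (400x640 float32, m along the optical axis (not along the pixel's ray), 0 where there is no reading), "fx", "fy", "cx", "cy" (pixels), "world_from_camera" (4x4, takes a point from camera to world coordinates). Camera axes: x right, y down, z forward; pixel columns grow to the right and rows downward; lengths in m; the calibration is good to about 2 mm. The wrist camera is an equidistant fisheye: a pixel r from the principal point sees the ray r / f radians off the axis. A picture is of the moment at which its call begins.
- job.close_job(): hands the job in, once; it reports no verdict.
The state is a dict: "t": time; "q": joint angles; "qd": joint speeds; "tau": joint torques, N m; "tool_pos": TCP position; "tool_rot": TCP orientation; "ft_force": force on the tool from outside, world axes, zero at the start; "wrist_torque": the same for the moment, N m; "finger_gap": finger opening in m.
Only numpy, scipy, OpenCV 4.12 (cv2) and the standard library are available. Lean on these libraries where they do the work, as an engineer would, in place of code of your own. Each camera call takes 0.05 s, during which the arm holds its last target. There are 200 camera calls.

## Working session

There is one attempt and no reset: what is moved stays moved. The work goes in short steps, Python scripts to look and compute and a tool call to move; the robot and the scene stay as the last step left them, time stands still between calls to the robot, and variables do not carry over. Pictures are saved under pics/ and viewed, about 8 in all and at most 12, crops included, and the job is handed in when it is done.

Besides the shell and the picture viewer there is one more tool, called after ">>>" as name(argument=value, ...) on one line, values as JSON. carry_out: Moves the arm, as the interface text tells. Its arguments: {"type":"object","properties":{"targets":{"type":"array"},"force":{"type":"number"}},"required":["targets"]}

```bash
mkdir -p pics; cat > h.py <<'E'
import numpy as np, cv2
from rig import sensors, imaging, job, arm
from scipy.spatial.transform import Rotation as R
def snap(n):
    d=imaging.read_camera(n); np.savez(f'pics/{n}.npz',**d); return d
def load(n): return dict(np.load(f'pics/{n}.npz'))
def pt(d,u,v,z=None):
    z=d['z_map'][v,u] if z is None else z
    p=np.array([(u-d['cx'])/d['fx']*z,(v-d['cy'])/d['fy']*z,z,1])
    return (d['world_from_camera']@p)[:3]
def atz(d,u,v,h):
    T=d['world_from_camera'];r=T[:3,:3]@np.array([(u-d['cx'])/d['fx'],(v-d['cy'])/d['fy'],1]);o=T[:3,3]
    return o+r*(h-o[2])/r[2]
def save(im,name): cv2.imwrite('pics/'+name,im[...,::-1])
E
python3 - <<'E'
from h import *
a=snap('scene');b=snap('side');s=sensors.state();print(s)
print(arm.tcp_to_tips)
for d in(a,b):print(d['world_from_camera'].round(3),d['fx'],d['cx'],d['cy'])
save(a['image'],'scene0.png');save(b['image'],'side0.png')
E
```

```text
{'t': 0.1, 'q': array([-1.55611466e+00,  1.59007639e-01,  1.59808699e+00, -4.12126343e-07,
        1.38622815e+00, -2.10113281e-01]), 'qd': array([ 8.46908786e-04, -3.38081986e-03, -1.94257857e-03, -1.55584481e-04,
        8.88250987e-05,  5.55121742e-04]), 'tau': array([-5.92992255e-04, -3.96993971e+01, -3.32336354e+01, -2.04196517e-04,
        4.18961135e-03,  1.13178459e-05]), 'tool_pos': array([ 0.12813528, -0.56001033,  0.24441288]), 'tool_rot': array([ 1.04330443,  1.30830987, -1.04106962]), 'ft_force': array([0.12358215, 0.78367517, 0.11487941]), 'wrist_torque': array([ 0.02133852,  0.07019488, -0.00488578]), 'finger_gap': 0.08542687332401523}
0.014
[[-0.738 -0.396  0.546 -0.02 ]
 [-0.675  0.43  -0.6    0.541]
 [ 0.002 -0.811 -0.585  0.591]
 [ 0.     0.     0.     1.   ]] 384.86022221366363 316.57017378656326 201.79919139753656
[[ 0.999  0.014 -0.034  0.519]
 [ 0.035 -0.643  0.765 -0.809]
 [-0.011 -0.766 -0.643  0.771]
 [ 0.     0.     0.     1.   ]] 408.2865296364627 323.0748119377493 199.33372966726162
```

View pics/scene0.png

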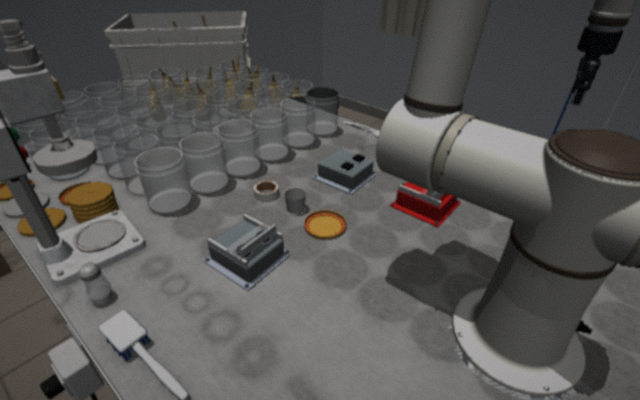

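View pics/side0.png

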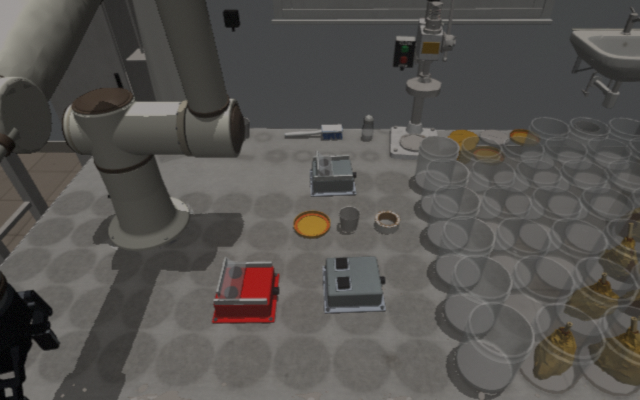

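Candidates: the grey covered box at scene (247,247) / side (333,175) is the reset station. The others are the grey box with square keys at scene (345,168) / side (353,282), which is the start station, and the red covered box at scene (427,200) / side (248,290), a look-alike. I'll check my choice in a close crop.

```bash
python3 - <<'E'
from h import *
a=load('scene');b=load('side')
A=cv2.resize(a['image'][205:295,195:300],None,fx=6,fy=6,interpolation=cv2.INTER_CUBIC)
B=cv2.resize(b['image'][140:205,295:370],None,fx=6,fy=6,interpolation=cv2.INTER_CUBIC)
save(A,'cA.png')
c=np.zeros((540,450,3),np.uint8);c[:390]=B
save(cv2.resize(np.hstack([A,c]),None,fx=.74,fy=.74),'c.png')
for n,u,v in(('reset',333,175),('cup',349,213),('lid',312,225),('tape',387,218)):print(n,pt(b,u,v).round(3))
E
```

```text
reset [0.506 0.143 0.063]
cup [0.552 0.022 0.025]
lid [ 0.452 -0.003  0.001]
tape [0.658 0.028 0.003]
```

View pics/c.png

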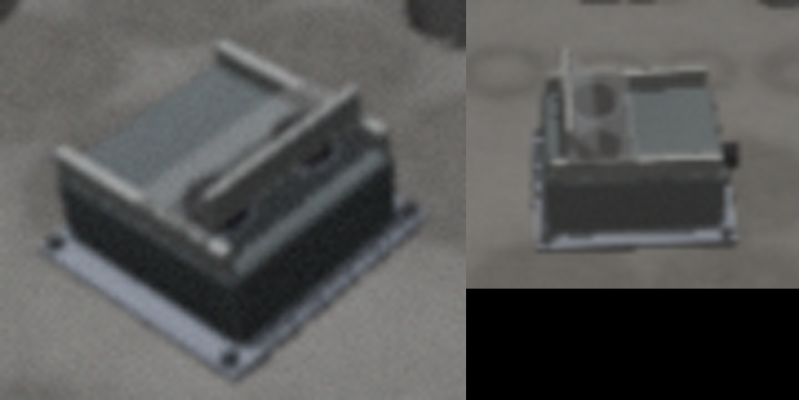

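The crop shows a grey box with two round dark keys under a clear cover: the correct station. Next I'll work out its pose from the foot-plate corners, which sit at scene crop (42,247), (235,380) and (425,210).

```bash
python3 - <<'E'
from h import *
a=load('scene');b=load('side')
k=4.44
S=lambda u,v:(195+u/k,205+v/k)
D=lambda u,v:(295+(u-466)/k,140+v/k)
P={}
for n,c,h in(('BL',S(42,247),.006),('FL',S(235,380),.006),('FR',S(425,210),.006)):P[n]=atz(a,*c,h);print(n,P[n].round(4))
for n,c,h in(('sFR',D(540,248),.006),('sBR',D(737,241),.006)):P[n]=atz(b,*c,h);print(n,P[n].round(4))
for n,c,h in(('railRf',D(553,163),.064),('railRb',D(725,160),.064),('ribR',D(569,150),.067),('ribLtop',D(564,52),.087),('ribRtop',D(569,118),.087)):print(n,atz(b,*c,h).round(4))
for n,c,h in(('ribLtop',S(205,195),.087),('ribRtop',S(355,90),.087),('railLf',S(222,245),.064),('railRf',S(380,125),.064),('railLb',S(62,150),.064)):P[n]=atz(a,*c,h);print(n,P[n].round(4))
def yaw(p):return np.degrees(np.arctan2(p[1],p[0]))
print(yaw(P['BL']-P['FL']),yaw(P['FL']-P['FR'])-90,yaw(P['sBR']-P['sFR']),yaw(P['railLb']-P['railLf']))
m=np.array([[92,67],[-44,67],[-44,-67],[-44,-67],[92,-67]])/1e3
q=np.array([P[n][:2] for n in('BL','FL','FR','sFR','sBR')])
c=m-m.mean(0);d=q-q.mean(0)
t=np.arctan2((c[:,0]*d[:,1]-c[:,1]*d[:,0]).sum(),(c*d).sum())
Rm=np.array([[np.cos(t),-np.sin(t)],[np.sin(t),np.cos(t)]])
o=q.mean(0)-Rm@m.mean(0);print('yaw',np.degrees(t),'o',o,(q-(m@Rm.T+o)).round(4))
s=sensors.state();print(R.from_rotvec(s['tool_rot']).as_matrix().round(3))
E
```

```text
BL [0.5581 0.263  0.006 ]
FL [0.4246 0.2533 0.006 ]
FR [0.4406 0.1199 0.006 ]
sFR [0.444  0.1165 0.006 ]
sBR [0.5747 0.1266 0.006 ]
railRf [0.4532 0.1332 0.064 ]
railRb [0.5648 0.1387 0.064 ]
ribR [0.4632 0.1435 0.067 ]
ribLtop [0.4564 0.2285 0.087 ]
ribRtop [0.4632 0.1513 0.087 ]
ribLtop [0.4532 0.2358 0.087 ]
ribRtop [0.4584 0.1437 0.087 ]
railLf [0.4442 0.2369 0.064 ]
railRf [0.4522 0.1353 0.064 ]
railLb [0.548  0.2475 0.064 ]
4.154843936207835 6.809726635419764 4.445008263154818 5.826689087882733
yaw 5.743636927790778 o [0.47669615 0.18816815] [[-0.0034 -0.001 ]
 [-0.0016  0.0029]
 [ 0.0009  0.0028]
 [ 0.0043 -0.0006]
 [-0.0003 -0.0041]]
[[-0.     0.975  0.223]
 [ 0.002  0.223 -0.975]
 [-1.     0.    -0.002]]
```

>>> carry_out(targets=[0,0.345,-0.29,0.06,0,0,0,0,0.345,-0.29,0.06,0,0,0,0,0.345,-0.29,0.06,0,0,0,0,0.345,-0.29,0.06,0,0,0,0,0.345,-0.29,0.06,0,0,0,0,0.345,-0.29,0.06,0,0,0,0,0.345,-0.29,0.06,0,0,0,0,0.345,-0.29,0.06,0,0,0,0.044,0.45,-0.659,0.13,0,0,0,0.044,0.45,-0.659,0.13,0,0,0,0.044,0.45,-0.659,0.13,0,0,0,0.044,0.45,-0.659,0.13,0,0,0,0.044,0.45,-0.659,0.13,0,0,0,0.044,0.45,-0.659,0.13,0,0,0,0.044,0.45,-0.659,0.13,0,0,0,0.044,0.45,-0.659,0.13,0,0,0,0.044,0.45,-0.659,0.13,0,0,0,0.044,0.45,-0.659,0.13,0,0,0,0.044,0.45,-0.659,0.13,0,0,0])

```text
t: 2.48
tool_pos: [0.4202, 0.1813, 0.2015]
tool_rot: [1.14, 1.251, -1.14]
ft_force: [0.6, 1.1, 0.2]
finger_gap: 0.0001
```

```bash
python3 - <<'E'
from h import *
w=snap('wrist');s=sensors.state();print(s['t'],s['tool_pos'],s['finger_gap'],s['ft_force']);print(R.from_rotvec(s['tool_rot']).as_matrix().round(3))
save(w['image'],'w1.png');print(w['world_from_camera'].round(3),w['fx'],w['cx'],w['cy'])
E
```

```text
2.525 [0.42014135 0.18151682 0.20142202] -0.00016151966287231514 [-0.37278885  0.34137517  0.22509331]
[[ 0.     0.996  0.093]
 [-0.     0.093 -0.996]
 [-1.     0.     0.   ]]
[[ 0.093 -0.957 -0.276  0.49 ]
 [-0.996 -0.089 -0.027  0.188]
 [ 0.001  0.277 -0.961  0.33 ]
 [ 0.     0.     0.     1.   ]] 309.70691628693146 311.4939742342981 198.56653510466117
```

View pics/w1.png

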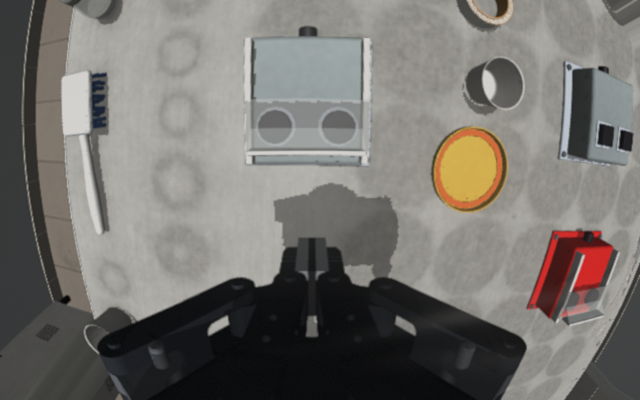

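The wrist view shows the round keys at (275,127) and (338,126), and the rib from (253,153) to (362,151). I'll project these into world coordinates.

```bash
python3 - <<'E'
from h import *
w=load('wrist')
def fe(u,v,h):
    x,y=u-w['cx'],v-w['cy'];r=np.hypot(x,y);th=r/w['fx']
    ray=np.array([np.sin(th)*x/r,np.sin(th)*y/r,np.cos(th)]);T=w['world_from_camera'];g=T[:3,:3]@ray
    return T[:3,3]+g*(h-T[2,3])/g[2]
for n,u,v,h in(('kL',275,127,.062),('kR',338,126,.062),('ribL',253,153,.087),('ribR',362,151,.087),('boxBL',252,38,.05),('boxBR',366,37,.05)):print(n,fe(u,v,h).round(4))
im=cv2.resize(w['image'][25:175,235:380],None,fx=4,fy=4,interpolation=cv2.INTER_CUBIC);save(im,'w1c.png')
E
```

```text
kL [0.4739 0.2178 0.062 ]
kR [0.4797 0.1638 0.062 ]
ribL [0.4534 0.2311 0.087 ]
ribR [0.4629 0.1448 0.087 ]
boxBL [0.5542 0.2474 0.05  ]
boxBR [0.5644 0.1453 0.05  ]
```

View pics/w1c.png

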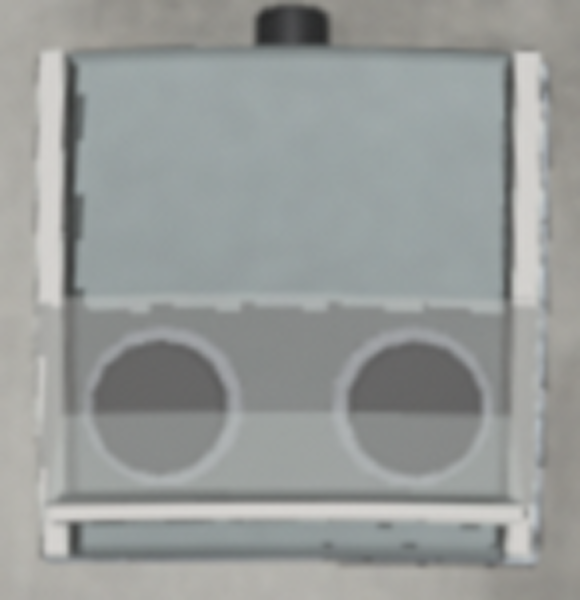

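>>> carry_out(targets=[0.05,0,-0.003,0,0,0,0,0.1,0,-0.003,0,0,0,0,0.112,0,-0.003,0,0,0,0,0.112,0.01,-0.003,0,0,0,0,0.112,0.018,-0.003,0,0,0,0,0.112,0.024,-0.003,0,0,0,0,0.112,0.03,-0.003,0,0,0,0,0.112,0.036,-0.003,0,0,0,0,0.112,0.042,-0.003,0,0,0,0,0.112,0.048,-0.003,0,0,0,0,0.112,0.054,-0.003,0,0,0,0,0.112,0.06,-0.003,0,0,0,0,0.112,0.065,-0.003,0,0,0,0,0.112,0.069,-0.003,0,0,0,0,0.112,0.072,-0.003,0,0,0,0,0.112,0.072,-0.003,0,0,0,0])

```text
t: 4.53
tool_pos: [0.4917, 0.1921, 0.0894]
tool_rot: [1.14, 1.252, -1.138]
ft_force: [0.2, 0.1, -0.4]
finger_gap: -0.0002
```

```bash
python3 - <<'E'
from h import *
w=snap('wrist');s=sensors.state();print(s['t'],s['tool_pos'],s['ft_force'])
save(cv2.resize(w['image'][100:330,200:430],None,fx=2.5,fy=2.5),'w2.png')
E
```

```text
4.575 [0.49166291 0.19216613 0.08942837] [ 0.14051293  0.20832326 -0.25263629]
```

View pics/w2.png

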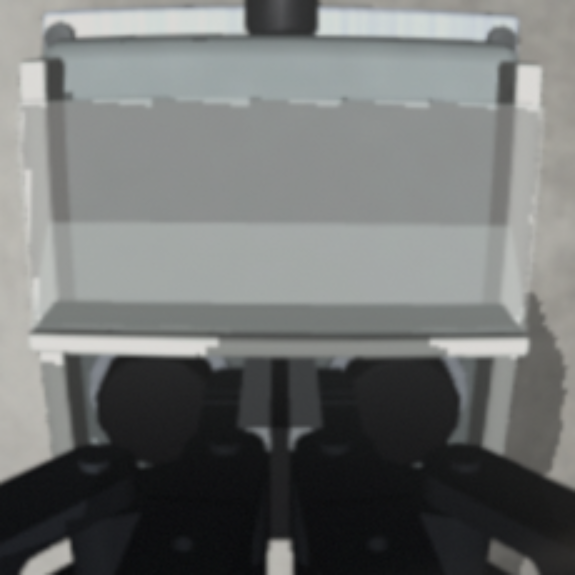

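The cover has followed the fingers, but there's no end-stop force yet. I'll push further in small steps.

>>> carry_out(targets=[0,0.002,0,0,0,0,0,0,0.004,0,0,0,0,0,0,0.004,0,0,0,0,0])

```text
t: 4.95
tool_pos: [0.4932, 0.1923, 0.0889]
tool_rot: [1.136, 1.256, -1.143]
ft_force: [-8.5, -1.4, 6.4]
finger_gap: -0.0004
```

>>> carry_out(targets=[0,0.002,0,0,0,0,0,0,0.002,0,0,0,0,0])

```text
t: 5.2
tool_pos: [0.4933, 0.1923, 0.0885]
tool_rot: [1.133, 1.26, -1.147]
ft_force: [-13.7, -1.6, 9.7]
finger_gap: 0.0001
```

The end stop is at TCP station x ≈ 16 mm, so the rib face is at 27 mm, as specified for fully open. Next: back off, rise, set the finger opening and look.

>>> carry_out(targets=[0,-0.01,0,0,0,0,0,0,-0.021,0,0,0,0,0,-0.03,-0.021,0,0,0,0,0,-0.04,-0.021,0,0,0,0,49,-0.04,-0.021,0,0,0,0,49,-0.04,-0.021,0,0,0,0,49,-0.04,-0.021,0,0,0,0,49,-0.04,-0.021,0,0,0,0,49,-0.04,-0.021,0,0,0,0,49,-0.04,-0.021,0,0,0,0,49])

```text
t: 6.45
tool_pos: [0.4764, 0.1906, 0.1292]
tool_rot: [1.139, 1.253, -1.139]
ft_force: [-0.3, 0.1, 0.6]
finger_gap: 0.0417
```

```bash
python3 - <<'E'
from h import *
w=snap('wrist');b=snap('side');s=sensors.state();print(s['t'],s['tool_pos'],s['ft_force'],s['finger_gap'])
W=cv2.resize(w['image'][90:330,190:440],None,fx=1.6,fy=1.6)
B=cv2.resize(b['image'][110:206,290:390],None,fx=4,fy=4,interpolation=cv2.INTER_CUBIC)
save(np.hstack([W,B]),'w3.png')
E
```

```text
6.55 [0.47641008 0.19059549 0.12928889] [-1.26691001 -0.10248934 -0.51780431] 0.041754957589199095
```

View pics/w3.png

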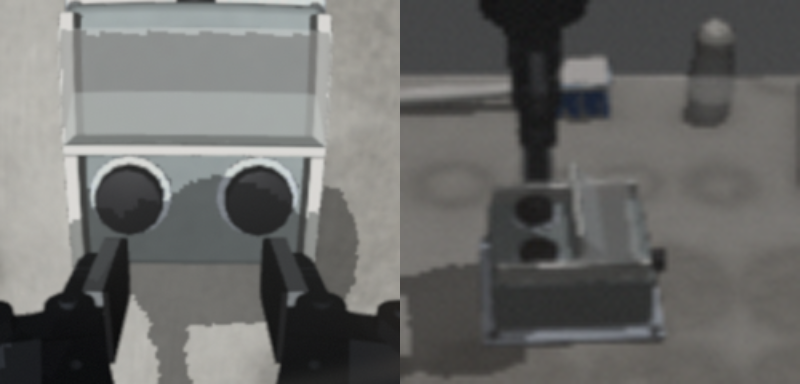

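The cover is fully open, both keys are exposed, and the fingertips line up with them. I'll descend and watch the force.

>>> carry_out(targets=[0.025,0,0,0,0,0,49,0.045,0,0,0,0,0,49,0.053,0,0,0,0,0,49,0.057,0,0,0,0,0,49,0.06,0,0,0,0,0,49,0.06,0,0,0,0,0,49])

```text
t: 7.3
tool_pos: [0.4766, 0.1907, 0.0701]
tool_rot: [1.139, 1.252, -1.139]
ft_force: [-3.8, -0.8, 5.6]
finger_gap: 0.0417
```

>>> carry_out(targets=[0.003,0,0,0,0,0,49,0.003,0,0,0,0,0,49])

```text
t: 7.55
tool_pos: [0.4769, 0.1907, 0.0676]
tool_rot: [1.139, 1.252, -1.138]
ft_force: [-4.9, -0.9, 8.1]
finger_gap: 0.0415
```

>>> carry_out(targets=[0.002,0,0,0,0,0,49,0.002,0,0,0,0,0,49])

```text
t: 7.8
tool_pos: [0.4769, 0.1907, 0.0662]
tool_rot: [1.139, 1.252, -1.138]
ft_force: [-6.3, -2.2, 12.4]
finger_gap: 0.042
```

>>> carry_out(targets=[0.002,0,0,0,0,0,49,0.002,0,0,0,0,0,49])

```text
t: 8.05
tool_pos: [0.477, 0.1907, 0.066]
tool_rot: [1.138, 1.253, -1.139]
ft_force: [-12.6, -3.6, 27.0]
finger_gap: 0.0421
```

```bash
python3 - <<'E'
from h import *
w=snap('wrist');b=snap('side');a=snap('scene');s=sensors.state();print(s['t'],s['tool_pos'],s['ft_force'],s['wrist_torque'],s['finger_gap'])
W=cv2.resize(w['image'][90:330,190:440],None,fx=1.6,fy=1.6)
B=cv2.resize(a['image'][200:296,195:295],None,fx=4,fy=4,interpolation=cv2.INTER_CUBIC)
save(np.hstack([W,B]),'w4.png')
E
```

```text
8.2 [0.47705072 0.19075419 0.06599659] [-13.3613177   -3.19502178  27.34328521] [-5.18922207e-01  2.27266217e+00 -3.72074480e-04] 0.04184985704155725
```

View pics/w4.png

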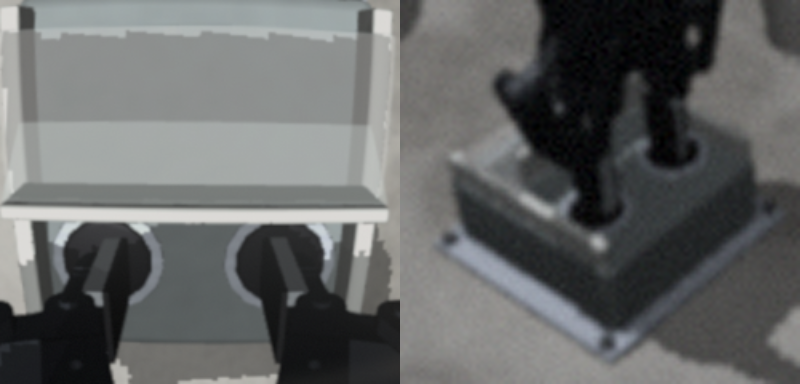

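Both fingertips are on the keys and bottomed: the force rose 15 N with almost no travel. I'll hold, then release.

>>> carry_out(targets=[0,0,0,0,0,0,49,0,0,0,0,0,0,49,0,0,0,0,0,0,49,0,0,0,0,0,0,49,0,0,0,0,0,0,49,0,0,0,0,0,0,49,0,0,0,0,0,0,49,0,0,0,0,0,0,49,0,0,0,0,0,0,49,0,0,0,0,0,0,49,0,0,0,0,0,0,49,0,0,0,0,0,0,49,0,0,0,0,0,0,49,0,0,0,0,0,0,49,0,0,0,0,0,0,49,0,0,0,0,0,0,49,0,0,0,0,0,0,49,0,0,0,0,0,0,49,0,0,0,0,0,0,49,0,0,0,0,0,0,49])

```text
t: 10.7
tool_pos: [0.477, 0.1908, 0.066]
tool_rot: [1.138, 1.252, -1.139]
ft_force: [-12.6, -2.7, 27.2]
finger_gap: 0.0419
```

>>> carry_out(targets=[0,0,0,0,0,0,49,0,0,0,0,0,0,49,-0.03,0,0,0,0,0,49,-0.08,0,0,0,0,0,49,-0.13,0,0,0,0,0,49,-0.13,-0.05,0,0,0,0,49,-0.13,-0.09,0,0,0,0,49,-0.13,-0.09,0,0,0,0,49,-0.13,-0.09,0,0,0,0,49])

```text
t: 11.82
tool_pos: [0.3878, 0.1822, 0.1931]
tool_rot: [1.141, 1.251, -1.137]
ft_force: [0.2, -0.3, 0.7]
finger_gap: 0.0422
```

```bash
python3 - <<'E'
from h import *
w=snap('wrist');s=sensors.state();print(s['t'],s['tool_pos'],s['ft_force'],np.abs(s['qd']).max())
save(w['image'],'w5.png')
E
```

```text
11.875 [0.38803513 0.18214893 0.19300994] [ 0.36223945  0.82320523 -0.13013194] 0.01503361519208703
```

View pics/w5.png

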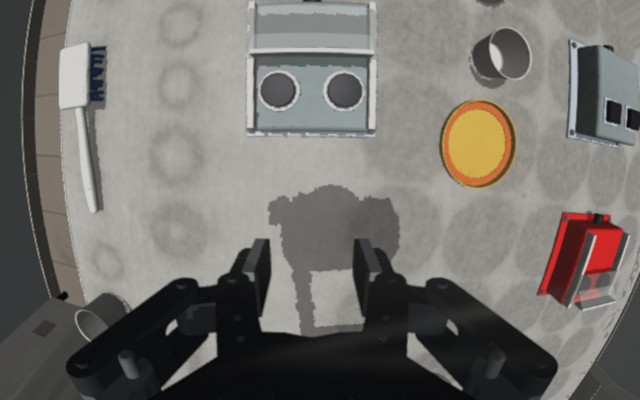

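The cover is still open, with its rib at row 50. Both round keys, at (279,91) and (345,91), are up. The cup, the lid and the start station look undisturbed, and the arm is clear, so I'm handing in.

```bash
python3 - <<'E'
from h import *
w=load('wrist')
for u,v in((279,91),(345,91),(312,95)):
    x,y=u-w['cx'],v-w['cy'];r=np.hypot(x,y);th=r/w['fx'];g=np.array([np.sin(th)*x/r,np.sin(th)*y/r,np.cos(th)])
    p=w['world_from_camera']@np.append(g/g[2]*w['z_map'][v,u],1);print(p[:3].round(4))
print(job.close_job())
E
```

```text
[0.4728 0.2171 0.0615]
[0.4779 0.1628 0.0626]
[0.4723 0.1896 0.0501]
the job is handed in; nothing more can be done
None
```

I reset the interlock on the grey station with the round keys and handed the job in at about 12 s, well under the 61 s limit.

- **Cover:** I pushed it with the shut fingertips until it hit its end stop. There the rib face was 27 mm behind the key centres, which matches fully open. It was still open in the last picture.
- **Keys:** I pressed both together, one fingertip on each. They were fully down at about 27 N in total, with almost no further travel as the force rose. I held them down for about 3.2 s and then lifted straight off.
- **Last checks:** The depth readings put the key tops at 61.5 and 62.6 mm, so both are up (62 mm is the up height). The arm is clear, with no contact force beyond sensor noise.
- **Other objects:** I never went near the start station, the red look-alike, the cup, the lid or the tape roll. They looked undisturbed in the last picture, though the tape roll was only partly in view.

While pressing there was also a sideways force of about 13 N. I took this to be fingertip friction on the keys, but did not check it further. No check failed.

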